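Right the toppled reagent bottle and re-dock it in its holder

ROBOT

A 6-joint arm with a two-finger parallel gripper is mounted at the origin on the work surface. World frame = base frame: x ahead of the robot, y to its left, z up, the work surface at z = 0. Lengths are in m, angles in rad, forces in N, time in s.
With the tool pointing down it reaches from about 0.35 to 0.975 m from the base axis. Payload 4.9 kg.
Tool frame: the origin (TCP) lies between the finger pads, 19 mm behind the fingertips; this is the grasp point; z points along the fingers, y is the line along which they close (so a half turn about z gives the same grasp; the last joint's range is limited). The gripper opens to 85 mm and grips with 20 to 120 N. Pads are 22 mm wide; open, the fingers measure 114 mm over their backs; the gripper's body (76 mm by 85 mm) begins 54 mm behind the grasp point. The pads swing forward as they close: fully open they stand 13 mm farther back than shut.
Start: joints at [1.166, 0.053, 1.613, -0, 1.476, -0.119], TCP at [0.176, 0.6, 0.25] pointing down, gripper open.
Joint ranges: [-3.01, 3.01], [-1.01, 2.22], [0.06, 2.58], [-1.02, 4.17], [0.09, 2.62], [-3.14, 3.14]. Speed limits (rad/s): [2.57, 2.57, 3.14, 3.14, 3.14, 3.14].

INTERFACE

Orientations are given as a rotation vector (axis times angle).
In Python, from station import ctrl gives the robot as it stands. The module is installed in compiled form; this text tells all that it offers.
- The arm moves only by the tool servo_tool, never from a script. Its argument "increments" is a list that holds one entry, the list of rows, each a list of 5 numbers: the finger opening in cm, from 0 to 8.54, then the shift along the tool's x, y, z in cm, then the turn about the tool's z in degrees. A call has 1 to 5 rows; each row is the pose to reach, as a shift and turn from the pose commanded when the call began, along the tool's axes at that moment; what a row does not reach only later rows make up. A row lasts 1/10 s, in which the tool goes at most 50 mm and 8.59 degrees, less where a joint would pass 70% of its speed; a pose out of reach is approached as far as the arm can. A call with a gripper value outside its range is refused whole. The fingers move at their own pace and stop on an object; "newtons" is the grip in N (left out, the last holds). Time passes only in rows, so rows that repeat a pose let the fingers close. It gives the time, the measured TCP pose, the force, the opening and the grip force at its end, in the units of the state.
- ctrl.get_obs(): the state, without advancing time (a new reading comes with each control period).
- ctrl.get_image(name): name is "side" or "top"; returns a dict with "img" (480x640x3 uint8, red, green, blue), "fx", "fy", "cx", "cy" (pixels), "k1" (the pictures are not rectified: a ray, as slopes to the right and down, at radius r is drawn at 1 + k1 r^2 times it, then the intrinsics apply), "rvec" (rotation vector, rad) and "tvec" (3), from world to camera coordinates, as OpenCV has them. Camera axes: x right, y down, z forward; pixel columns grow to the right and rows downward; lengths in m; the calibration is good to about 2 mm. A picture is of the moment at which its call begins. There is no depth.
- ctrl.finish_job(): hands the job in; it is judged then, once.
The state is a dict: "t": time; "q": joint angles; "dq": joint speeds; "effort": joint torques, N m; "tool_pos": TCP position; "tool_rot": TCP orientation; "contact_force": force on the tool from outside, world axes, zero at the start; "wrist_torque": the same for the moment, N m; "opening": finger opening in m; "grip_force": force on a finger pad.
Only numpy, scipy, OpenCV 4.12 (cv2) and the standard library are available. Lean on these libraries where they do the work, as an engineer would, in place of code of your own. Each camera call takes 0.05 s, during which the arm holds its last target. There are 200 camera calls.

TASK

The square reagent bottle has toppled on the lab bench: stand it upright on the bench and let go of it there, then take it again by its cap and lower it into the empty grey holder so that it stands upright on the holder's floor. Handle it gently, never letting it drop, and do not move or knock over the other bottle and the loose things around.

Things in the scene. Friction and masses are not known exactly. Their poses are not given: they have to be found in the camera images.
- bottle: the toppled bottle, off-white plastic, about 0.25 kg: square body 50 x 50 mm, 100 mm tall, conical shoulder and neck up to 116 mm, round grey cap 36 mm wide from 116 to 140 mm. Origin: centre of its underside; z runs from the underside to the cap, x and y are normal to the flat sides. It starts lying on a flat side, axis 25 mm above the bench. It fits the holder with any flat side forward.
- bottle_cap (a point): middle of the cap of the toppled bottle, on the bottle's axis 128 mm above its underside
- empty_holder: the grey metal holder without a bottle, fixed, open at the top, square, 82 x 82 mm outside, 68 x 68 mm inside. Origin: centre of its underside on the bench; z up, x and y normal to its walls. Walls 7 mm thick, 80 mm high above the bench, but the -x wall only 50 mm. No room for fingers inside beside the bottle.
- empty_holder_floor (a point): centre of the upper face of the empty holder's floor, 12 mm above the bench; axes as the holder's
- used_holder: an identical holder, in which the round bottle stands; leave alone. Origin at the centre of its underside
- round_bottle: round off-white bottle, 54 mm diameter, 139 mm tall, standing in the other holder; leave alone. Origin at the centre of its underside
- beaker: glass beaker with capped tubes in it, 72 mm diameter, beaker 85 mm and tubes about 115 mm tall, standing; leave alone. Origin at the centre of its underside
- tip_box: pipette tip box, 80 x 120 x 63 mm; leave alone. Origin at the centre of its underside
- jar: small jar, 42 mm diameter, 50 mm tall, standing; leave alone. Origin at the centre of its underside
- marker: marker pen lying on the bench, about 135 mm long along its x, 16 mm thick; leave alone. Origin near its middle, on its underside
- mouse: computer mouse, 105 x 60 x 30 mm; leave alone. Origin at the centre of its underside

How it is judged:
On the way, in this order (a step that is already met when the one before it is completed fails the run):
1. the bottle stands upright on the bench (within 4 degrees), at rest and let go (angle between bottle's own z axis and vertical below 0.07 rad and height (world z) of bottle below 0.006 m and linear speed of bottle below 0.03 m/s and contact force between the fingers and bottle below 0.1 N), for 0.2 s.
2. the upright bottle has been taken again and lifted clear of the bench, held with the cap's middle close to the gripper's TCP (within 35 mm) (height (world z) of bottle above 0.03 m and angle between bottle's own z axis and vertical below 0.35 rad and contact force between the fingers and bottle above 1 N and distance between the grasp point and bottle_cap below 0.035 m), for 0.05 s.
At the end, for the whole second after the job is handed in: The square bottle stands upright (within 3.4 degrees) on the floor of the empty holder (underside within 4 mm of the floor, at most 15 mm off its centre), at rest and released (angle between bottle's own z axis and vertical below 0.06 rad and horizontal distance between bottle and empty_holder_floor below 0.015 m and z of bottle in the frame of empty_holder_floor between -0.004 and 0.004 m and linear speed of bottle below 0.02 m/s and angular speed of bottle below 0.1 rad/s and contact force between the fingers and bottle below 0.1 N); the robot touches nothing.
It fails at once if the bottle is dropped or falls (faster than 0.6 m/s while the fingers do not hold it) (linear speed of bottle above 0.6 m/s and contact force between the fingers and bottle below 0.1 N).
It fails at once if the bottle is pressed or knocked hard against a holder (over 60 N) (contact force between bottle and empty_holder above 60 N or contact force between bottle and used_holder above 60 N).
It fails at once if a bystander is moved by more than 30 mm (distance of any of round_bottle, beaker, tip_box, jar, marker, mouse from where it was at the start of the episode above 0.03 m).
It fails at once if a standing bystander is tipped by more than 20 degrees (angle between any of round_bottle, beaker, tip_box, jar's own z axis and vertical above 0.35 rad).
It also fails if it takes over 51 s, if anything falls off the work surface, if the arm or the gripper's body presses on something with over 40 N, if the wrist force passes 120 N, or if a joint passes its speed limit or range.

## Working session

There is one attempt and no reset: what is moved stays moved. The work goes in short steps, Python scripts to look and compute and a tool call to move; the robot and the scene stay as the last step left them, time stands still between calls to the robot, and variables do not carry over. Pictures are saved under pics/ and viewed, at most 10 in all, crops included, and the job is handed in when it is done.

Besides the shell and the picture viewer there is one more tool, called after "Call:" as a command line: name --argument value ..., lists and objects as JSON in quotes. servo_tool: Moves the arm, as the interface text tells. Its arguments: {"type":"object","properties":{"increments":{"type":"array"},"newtons":{"type":"number"}},"required":["increments"]}

```bash
mkdir -p pics
cat > h.py <<'E'
import numpy as np, cv2
from station import ctrl
from scipy.spatial.transform import Rotation as R
def snap(n,f):
    d=ctrl.get_image(n); cv2.imwrite(f,cv2.cvtColor(d["img"],cv2.COLOR_RGB2BGR)); return d
def cam(d): return R.from_rotvec(np.ravel(d["rvec"])).as_matrix(), np.ravel(d["tvec"]).astype(float), np.array([[d["fx"],0,d["cx"]],[0,d["fy"],d["cy"]],[0,0,1.]]), np.array([d["k1"],0,0,0,0.])
def ray(d,uv):
    Rm,t,K,D=cam(d); p=cv2.undistortPoints(np.array([[uv]],float),K,D)[0,0]
    v=Rm.T@np.array([p[0],p[1],1]); return -Rm.T@t, v/np.linalg.norm(v)
def atz(d,uv,z): c,v=ray(d,uv); return c+v*(z-c[2])/v[2]
def tri(d1,u1,d2,u2):
    c1,v1=ray(d1,u1); c2,v2=ray(d2,u2)
    s=np.linalg.lstsq(np.c_[v1,-v2],c2-c1,rcond=None)[0]
    a,b=c1+s[0]*v1,c2+s[1]*v2; return (a+b)/2, np.linalg.norm(a-b)
def proj(d,P): Rm,t,K,D=cam(d); return cv2.projectPoints(np.atleast_2d(np.array(P,float)),d["rvec"]*1.0 if hasattr(d["rvec"],'shape') else np.array(d["rvec"]),t,K,D)[0][:,0]
E
python3 - <<'E'
from h import *
import pickle
ds={n:snap(n,f"pics/{n}0.png") for n in("top","side")}
pickle.dump(ds,open("d0.pkl","wb"))
for n,d in ds.items(): print(n,ray(d,(320,240)),d["fx"],d["k1"])
o=ctrl.get_obs(); print(o["t"],o["tool_pos"],R.from_rotvec(o["tool_rot"]).as_matrix().round(3),o["opening"])
E
```

```text
top (array([ 0.47894385, -0.04564418,  0.97540937]), array([ 0.09997404, -0.01274443, -0.99490842])) 458.15384785345753 -0.00030993192530377604
side (array([0.25809941, 0.6979847 , 0.88947956]), array([ 0.27043308, -0.64995968, -0.71022416])) 516.6967712144768 -0.05180959963042529
0.1 [0.17600196 0.59916117 0.24888678] [[-0.959  0.282 -0.001]
 [ 0.282  0.959 -0.002]
 [ 0.    -0.002 -1.   ]] 0.08550664219377373
```

View pics/top0.png

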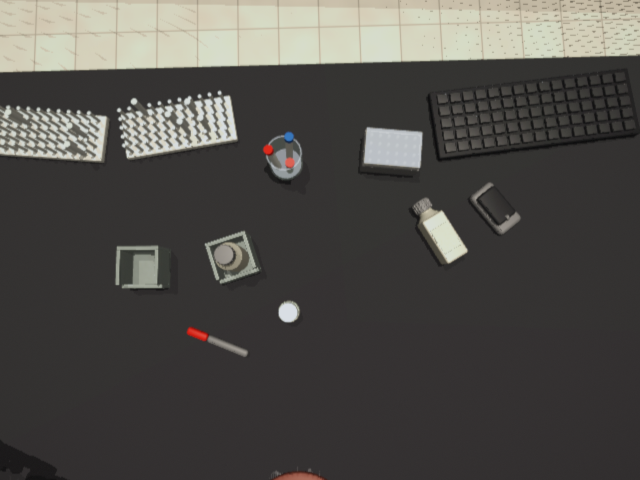

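View pics/side0.png

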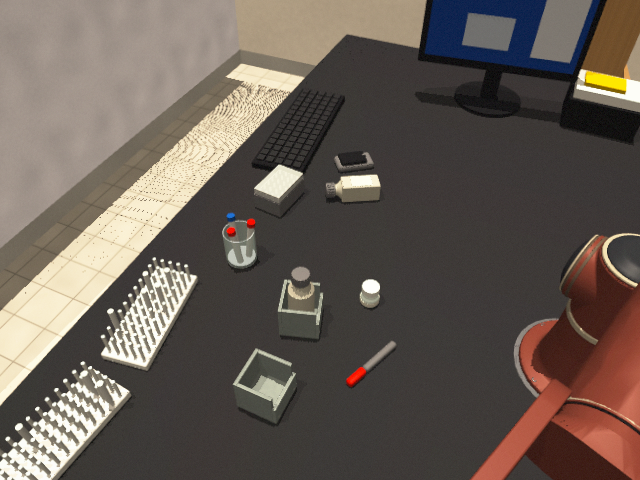

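The top view shows the toppled bottle at about (440,235), with its cap at (423,208). The empty holder is at (143,268). In the side view the bottle is at (358,189), with its cap at (331,189), and the empty holder is at (266,385). I'll enlarge these areas to measure them.

Run:
```python
import cv2,numpy as np
T=cv2.imread("pics/top0.png");S=cv2.imread("pics/side0.png")
f=lambda I,x,y:cv2.resize(I[y:y+75,x:x+100],(400,300),interpolation=cv2.INTER_CUBIC)
cv2.imwrite("pics/crops.png",np.vstack([np.hstack([f(T,390,195),f(S,310,150)]),np.hstack([f(T,95,230),f(S,215,345)])]))
```

```text
(no output)
```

View pics/crops.png

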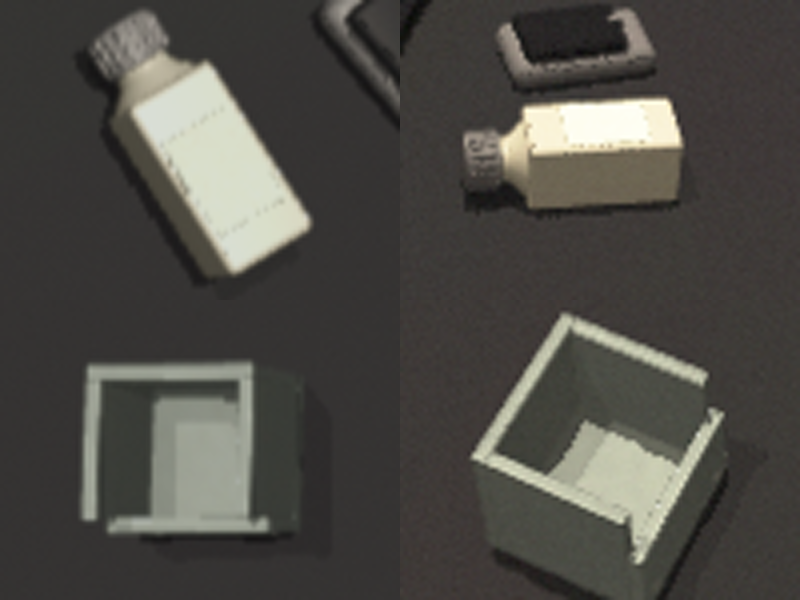

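In the enlarged crops the bottle's top face has these corners in the top view: (423,223), (442.5,210.5), (468,250.5) and (448,264). The cap is centred at (422.5,207). The holder rim's +x corners are at (117,246) and (158,245.5). The low wall faces the base. The same corners are visible in the side view, so I'll triangulate them.

Run:
```python
from h import *
import pickle
ds=pickle.load(open("d0.pkl","rb"));T,S=ds["top"],ds["side"]
np.set_printoptions(precision=4,suppress=True)
P={"shN":((423.2,223),(341.3,187.5)),"shF":((442.5,210.5),(342.5,175.8)),"boF":((468,250.5),(377,174.3)),"boN":((448.2,263.7),(380,186.3)),"cap":((422.5,206.8),(330.3,190)),
"h+x+y":((117,246.3),(234.3,384.3)),"h+x-y":((158,245.5),(256.3,348.8)),"h-x-y":((157.5,285),(291.8,363.8)),"h-x+y":((115.5,285),(272.5,400))}
X={}
for k,(a,b) in P.items():
    p,e=tri(T,a,S,b); X[k]=p; z=.05 if k[0] in"sb" else .025 if k=="cap" else .08
    print(k,p,round(e,4),"top@z",atz(T,a,z)[:2],"side@z",atz(S,b,z)[:2])
for k,pt in dict(jar=(288,312),tipbox=(392,150),mouse=(496,208),beaker=(284,160)).items(): print(k,atz(T,pt,0.03)[:2])
u=(X["shN"]+X["shF"]-X["boN"]-X["boF"]);print("len",np.linalg.norm(u)/2,"ang",np.degrees(np.arctan2(u[1],u[0])))
w=X["boF"]-X["boN"];print("w",np.linalg.norm(w),"ang",np.degrees(np.arctan2(w[1],w[0])))
v=X["cap"]-(X["boF"]+X["boN"])/2;print("cap ang",np.degrees(np.arctan2(v[1],v[0])),np.linalg.norm(v[:2]))
w=X["h+x+y"]-X["h+x-y"];print("holder ang",np.degrees(np.arctan2(w[1],w[0]))-90,np.linalg.norm(w))
```

```text
shN [ 0.6031 -0.269   0.047 ] 0.0024 top@z [ 0.6016 -0.2686] side@z [ 0.6031 -0.2652]
shF [ 0.6223 -0.3104  0.0498] 0.0086 top@z [ 0.6264 -0.3092] side@z [ 0.6179 -0.311 ]
boF [ 0.5412 -0.3583  0.0464] 0.0048 top@z [ 0.5433 -0.3564] side@z [ 0.5377 -0.3545]
boN [ 0.517  -0.3167  0.0448] 0.0017 top@z [ 0.5176 -0.3149] side@z [ 0.5146 -0.3107]
cap [ 0.6385 -0.2759  0.0218] 0.0027 top@z [ 0.6393 -0.2748] side@z [ 0.6357 -0.2726]
h+x+y [0.5643 0.3412 0.079 ] 0.0041 top@z [0.5662 0.3416] side@z [0.5619 0.3412]
h+x-y [0.5641 0.2611 0.0778] 0.004 top@z [0.5658 0.2611] side@z [0.5613 0.2619]
h-x-y [0.489  0.2622 0.0773] 0.0006 top@z [0.4887 0.2612] side@z [0.4885 0.2637]
h-x+y [0.4891 0.3416 0.0817] 0.0032 top@z [0.4906 0.3429] side@z [0.4881 0.3405]
jar [0.4279 0.0113]
tipbox [ 0.7617 -0.215 ]
mouse [ 0.6321 -0.4268]
beaker [0.7456 0.014 ]
len 0.09635752846039493 ang 29.78371007110015
w 0.04821689602739371 ang -59.795567579348784
cap ang 29.379126407741936 0.12550562263874152
holder ang -0.1604649677737484 0.08009378992634669
```

Call:
servo_tool --increments '[[[8.5,-70,-70,0,134],[8.5,-70,-70,0,134],[8.5,-70,-70,0,134],[8.5,-70,-70,0,134],[8.5,-70,-70,0,134]]]' --newtons 20

```text
t: 0.6
tool_pos: [0.2962, 0.3783, 0.2495]
tool_rot: [1.563, 2.725, -0.001]
contact_force: [1.0, -0.1, -0.3]
opening: 0.0846
grip_force: 0.0
```

```bash
cat >> h.py <<'E'
def to(x,y,z,yaw):
    o=ctrl.get_obs(); M=R.from_rotvec(o["tool_rot"]).as_matrix()
    d=M.T@(np.array([x,y,z])-o["tool_pos"])*100
    a=np.degrees(np.arctan2(M[1,1],M[0,1])); t=-((yaw-a+90)%180-90)
    print("t",o["t"],"pos",np.round(o["tool_pos"],4),"yaw_y",round(a,1),"q",np.round(o["q"],2),"f",np.round(o["contact_force"],1),"op",round(o["opening"],4),"grip",round(o["grip_force"],1))
    print("SHIFT",d.round(2),"TURN",round(t,1))
E
python3 -c "
from h import *
to(.65,-.2675,.25,-60)"
```

```text
t 0.6 pos [0.2962 0.3783 0.2495] yaw_y 30.3 q [ 0.75 -0.3   1.94 -0.    1.51  0.22] f [ 1.  -0.1 -0.3] op 0.0846 grip 0.0
SHIFT [-7.361e+01 -2.090e+00 -3.000e-02] TURN -89.7
```

Call:
servo_tool --increments '[[[8.5,-73.6,-2,0,90],[8.5,-73.6,-2,0,90],[8.5,-73.6,-2,0,90],[8.5,-73.6,-2,0,90],[8.5,-73.6,-2,0,90]]]'

```text
t: 1.1
tool_pos: [0.4178, 0.1598, 0.2498]
tool_rot: [2.453, 1.963, 0.0]
contact_force: [0.7, 0.7, 0.1]
opening: 0.0853
grip_force: 0.0
```

```bash
python3 -c "
from h import *
to(.65,-.2675,.25,-60)"
```

```text
t 1.1 pos [0.4178 0.1598 0.2498] yaw_y -12.7 q [ 0.2  -0.4   2.01  0.    1.53  0.42] f [0.7 0.7 0.1] op 0.0853 grip 0.0
SHIFT [-3.659e+01  3.202e+01 -3.000e-02] TURN 47.3
```

Call:
servo_tool --increments '[[[8.5,-36.6,32,0,47],[8.5,-36.6,32,0,47],[8.5,-36.6,32,0,47],[8.5,-36.6,32,0,47],[8.5,-36.6,32,0,47]]]'

```text
t: 1.6
tool_pos: [0.5385, -0.0593, 0.2495]
tool_rot: [-3.001, -0.927, 0.0]
contact_force: [0.3, 1.1, 0.1]
opening: 0.0851
grip_force: 0.0
```

```bash
python3 -c "
from h import *
to(.65,-.2675,.15,-60)"
```

```text
t 1.6 pos [ 0.5385 -0.0593  0.2495] yaw_y -55.7 q [-0.25 -0.15  1.81  0.    1.48  0.72] f [0.3 1.1 0.1] op 0.0851 grip 0.0
SHIFT [-2.53 23.48  9.94] TURN 4.3
```

Call:
servo_tool --increments '[[[8.5,-2.5,23.5,10,4.3],[8.5,-2.5,23.5,10,4.3],[8.5,-2.5,23.5,10,4.3],[8.5,-2.5,23.5,10,4.3],[8.5,-2.5,23.5,10,4.3]]]'

```text
t: 2.1
tool_pos: [0.6488, -0.261, 0.151]
tool_rot: [-3.031, -0.823, 0.001]
contact_force: [1.4, 0.2, 1.6]
opening: 0.0849
grip_force: 0.0
```

```bash
python3 -c "
from h import *
to(.65,-.2675,.026,-60)"
```

```text
t 2.1 pos [ 0.6488 -0.261   0.151 ] yaw_y -59.6 q [-0.49  0.3   1.51  0.    1.34  0.55] f [1.4 0.2 1.6] op 0.0849 grip 0.0
SHIFT [-0.22  0.64 12.5 ] TURN 0.4
```

Call:
servo_tool --increments '[[[8.5,-0.2,0.5,4,0.4],[8.5,-0.2,0.5,8,0.4],[8.5,-0.2,0.5,10.5,0.4],[8.5,-0.2,0.5,12.3,0.4],[8.5,-0.2,0.5,12.3,0.4]]]'

```text
t: 2.6
tool_pos: [0.647, -0.2634, 0.0256]
tool_rot: [-3.03, -0.812, 0.008]
contact_force: [-0.0, -0.1, -0.1]
opening: 0.0847
grip_force: 0.0
```

Run:
```python
from h import *
to(.65,-.2675,.026,-60)
d=snap("top","pics/t1.png");e=snap("side","pics/s1.png")
f=lambda I,x,y:cv2.resize(cv2.cvtColor(I["img"],4)[y:y+100,x:x+100],(400,400),interpolation=cv2.INTER_CUBIC)
cv2.imwrite("pics/c1.png",np.hstack([f(d,370,170),f(e,280,120)]))
```

```text
t 2.6 pos [ 0.647  -0.2634  0.0256] yaw_y -60.0 q [-0.49  0.44  1.56 -0.    1.15  0.55] f [-0.  -0.1 -0.1] op 0.0847 grip 0.0
SHIFT [ 0.05  0.51 -0.04] TURN 0.0
```

View pics/c1.png

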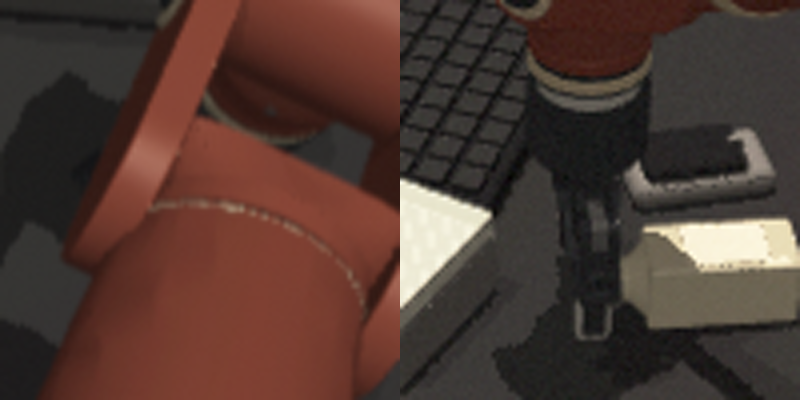

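The side crop shows the fingers straddling the cap at about crop (595,290), beside the shoulder, so the arm is where I want it. The arm hides the bottle in the top crop. Next I centre and close with a light grip.

Call:
servo_tool --increments '[[[8.5,0,0.4,0,0],[4.5,0,0.4,0,0],[3,0,0.4,0,0],[3,0,0.4,0,0],[3,0,0.4,0,0]]]' --newtons 20

```text
t: 3.2
tool_pos: [0.6516, -0.2681, 0.0302]
tool_rot: [3.034, 0.813, 0.001]
contact_force: [-0.3, -0.4, 2.3]
opening: 0.035
grip_force: 20.6
```

Call:
servo_tool --increments '[[[3,0,0,0,0],[3,0,0,0,0],[3,0,0,0,0]]]'

```text
t: 3.5
tool_pos: [0.6516, -0.2681, 0.03]
tool_rot: [3.034, 0.813, 0.001]
contact_force: [0.7, 1.2, 2.8]
opening: 0.0348
grip_force: 20.6
```

Call:
servo_tool --increments '[[[3,-0.1,0,-0.6,0],[3,-0.3,0,-1.2,0],[3,-0.4,0,-1.7,0],[3,-0.6,0,-2.3,0],[3,-0.6,0,-2.3,0]]]'

```text
t: 4.0
tool_pos: [0.6464, -0.2716, 0.0538]
tool_rot: [3.033, 0.813, 0.002]
contact_force: [-0.4, -0.5, -1.4]
opening: 0.0345
grip_force: 20.6
```

Run:
```python
from h import *
to(.65,-.2675,.026,-60)
o=ctrl.get_obs();print(o["wrist_torque"])
e=snap("side","pics/s2.png")
cv2.imwrite("pics/c2.png",cv2.resize(cv2.cvtColor(e["img"],4)[110:230,270:430],(640,480),interpolation=cv2.INTER_CUBIC))
```

```text
t 4.0 pos [ 0.6464 -0.2716  0.0538] yaw_y -60.0 q [-0.5   0.4   1.55 -0.    1.19  0.54] f [-0.4 -0.5 -1.4] op 0.0345 grip 20.6
SHIFT [ 0.52 -0.18  2.78] TURN -0.0
[ 0.02776185 -0.18368325 -0.00324993]
```

View pics/c2.png

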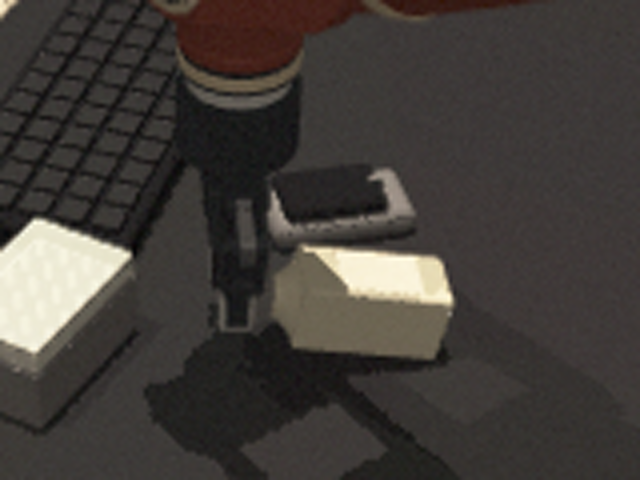

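The bottle has tilted about 10°. Its bottom edge is still on the bench at about (440,355), so the pivot works and I'll continue the arc.

Call:
servo_tool --increments '[[[3,-0.5,0,-1.1,0],[3,-1.0,0,-2.2,0],[3,-1.7,0,-3.1,0],[3,-2.4,0,-4.1,0],[3,-3.2,0,-5.0,0]]]'

```text
t: 4.55
tool_pos: [0.618, -0.2876, 0.1039]
tool_rot: [3.034, 0.813, 0.001]
contact_force: [0.2, -0.4, -1.7]
opening: 0.0351
grip_force: 22.0
```

Call:
servo_tool --increments '[[[3,-0.9,0,-0.8,0],[3,-1.8,0,-1.5,0],[3,-2.9,0,-2.2,0],[3,-3.9,0,-2.7,0],[3,-3.9,0,-2.7,0]]]'

```text
t: 5.05
tool_pos: [0.5838, -0.3077, 0.1306]
tool_rot: [3.034, 0.811, 0.001]
contact_force: [-0.4, 0.3, -2.7]
opening: 0.0352
grip_force: 21.9
```

Run:
```python
from h import *
to(.65,-.2675,.026,-60)
o=ctrl.get_obs();print(o["wrist_torque"])
e=snap("side","pics/s3.png")
cv2.imwrite("pics/c3.png",cv2.resize(cv2.cvtColor(e["img"],4)[90:230,270:430],(640,560),interpolation=cv2.INTER_CUBIC))
```

```text
t 5.05 pos [ 0.5838 -0.3077  0.1306] yaw_y -60.1 q [-0.6   0.23  1.63 -0.    1.29  0.45] f [-0.4  0.3 -2.7] op 0.0352 grip 21.9
SHIFT [ 7.74 -0.2  10.46] TURN -0.1
[ 0.07159003 -0.13774583 -0.04589224]
```

View pics/c3.png

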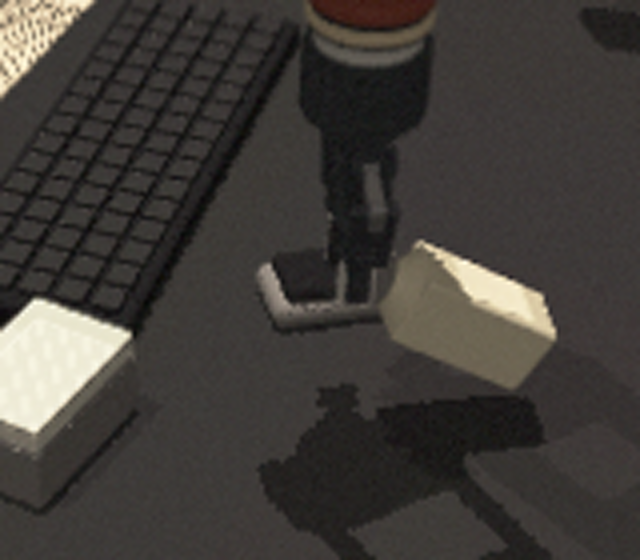

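The bottle is clear of the bench at about 25–30° tilt. The crop shows its lower corner at (518,388) with the shadow below it, so the pads' friction is stopping it from turning. I'll ease the grip so the bottle's weight can swing it down, watching the grip force as I do.

Call:
servo_tool --increments '[[[3.4,0,0,1.0,0],[3.4,0,0,1.5,0],[3.4,0,0,1.5,0]]]'

```text
t: 5.4
tool_pos: [0.5837, -0.3056, 0.1119]
tool_rot: [-3.031, -0.813, 0.004]
contact_force: [-0.5, -0.3, -1.8]
opening: 0.035
grip_force: 22.1
```

Call:
servo_tool --increments '[[[3.48,0,0,0,0],[3.48,0,0,0,0]]]'

```text
t: 5.6
tool_pos: [0.5848, -0.3065, 0.1145]
tool_rot: [3.034, 0.814, -0.0]
contact_force: [-0.4, -0.2, -0.9]
opening: 0.0347
grip_force: 22.1
```

Call:
servo_tool --increments '[[[3.55,0,0,0,0],[3.55,0,0,0,0]]]'

```text
t: 5.8
tool_pos: [0.5849, -0.3067, 0.1152]
tool_rot: [3.034, 0.813, 0.001]
contact_force: [-0.4, 0.8, -1.0]
opening: 0.0355
grip_force: 8.4
```

Run:
```python
from h import *
to(.65,-.2675,.026,-60)
o=ctrl.get_obs();print(o["wrist_torque"])
e=snap("side","pics/s4.png")
cv2.imwrite("pics/c4.png",cv2.resize(cv2.cvtColor(e["img"],4)[110:230,270:430],(640,480),interpolation=cv2.INTER_CUBIC))
```

```text
t 5.8 pos [ 0.5849 -0.3067  0.1152] yaw_y -60.0 q [-0.6   0.25  1.63 -0.    1.26  0.45] f [-0.4  0.8 -1. ] op 0.0355 grip 8.4
SHIFT [ 7.59 -0.15  8.92] TURN 0.0
[ 0.03039994  0.01454104 -0.03366454]
```

View pics/c4.png

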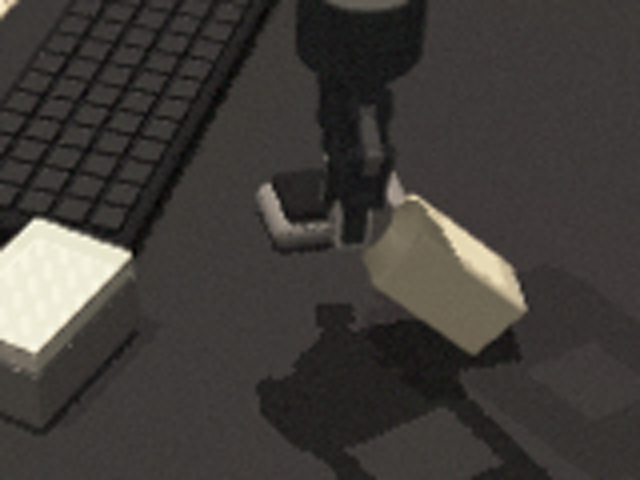

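Easing to 3.55 cm brought the grip down to 8 N. The bottle swung to about 45°, with its lower corner at (475,352) on or near the bench. I'll keep following the arc with this loose grip.

Call:
servo_tool --increments '[[[3.55,-1.0,0,-0.7,0],[3.55,-2.1,0,-1.3,0],[3.55,-3.2,0,-1.7,0],[3.55,-4.3,0,-2.1,0],[3.55,-4.3,0,-2.1,0]]]'

```text
t: 6.35
tool_pos: [0.5466, -0.3294, 0.1372]
tool_rot: [3.034, 0.81, 0.002]
contact_force: [0.7, 1.1, 4.4]
opening: 0.0357
grip_force: 9.6
```

Run:
```python
from h import *
to(.65,-.2675,.026,-60)
o=ctrl.get_obs();print(o["wrist_torque"])
e=snap("side","pics/s5.png")
cv2.imwrite("pics/c5.png",cv2.resize(cv2.cvtColor(e["img"],4)[110:230,290:450],(640,480),interpolation=cv2.INTER_CUBIC))
```

```text
t 6.35 pos [ 0.5466 -0.3294  0.1372] yaw_y -60.1 q [-0.66  0.17  1.68 -0.    1.29  0.39] f [0.7 1.1 4.4] op 0.0357 grip 9.6
SHIFT [12.05 -0.23 11.12] TURN -0.1
[ 0.25891203 -0.16774579 -0.04658562]
```

View pics/c5.png

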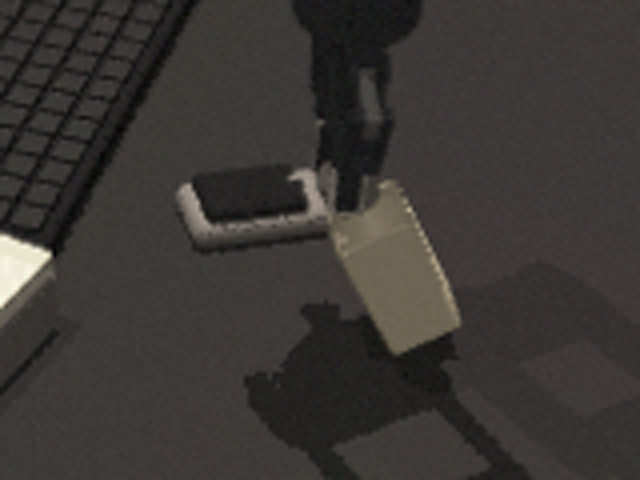

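The tilt is now about 68°, with the bottom edge on the bench at about (398,355). I'll finish the arc with a slight press down to seat it.

Call:
servo_tool --increments '[[[3.55,-1.2,0,-0.2,0],[3.55,-2.4,0,-0.4,0],[3.55,-3.6,0,-0.4,0],[3.55,-4.6,0,-0.3,0],[3.55,-5.4,0,-0.1,0]]]'

```text
t: 6.9
tool_pos: [0.5008, -0.3562, 0.1388]
tool_rot: [3.032, 0.813, 0.001]
contact_force: [-1.6, 1.7, 10.1]
opening: 0.0355
grip_force: 11.6
```

Call:
servo_tool --increments '[[[3.55,0,0,0,0],[3.55,0,0,0,0]]]'

```text
t: 7.1
tool_pos: [0.5007, -0.3562, 0.1385]
tool_rot: [3.032, 0.812, 0.0]
contact_force: [-2.5, 1.1, 10.5]
opening: 0.0355
grip_force: 11.5
```

Run:
```python
from h import *
to(.65,-.2675,.026,-60)
o=ctrl.get_obs();print(o["wrist_torque"])
e=snap("side","pics/s6.png")
cv2.imwrite("pics/c6.png",cv2.resize(cv2.cvtColor(e["img"],4)[110:230,300:460],(800,600),interpolation=cv2.INTER_CUBIC))
```

```text
t 7.1 pos [ 0.5007 -0.3562  0.1385] yaw_y -60.0 q [-0.74  0.12  1.73 -0.    1.29  0.31] f [-2.5  1.1 10.5] op 0.0355 grip 11.5
SHIFT [17.37 -0.24 11.25] TURN -0.0
[0.21758734 0.32229156 0.01402701]
```

View pics/c6.png

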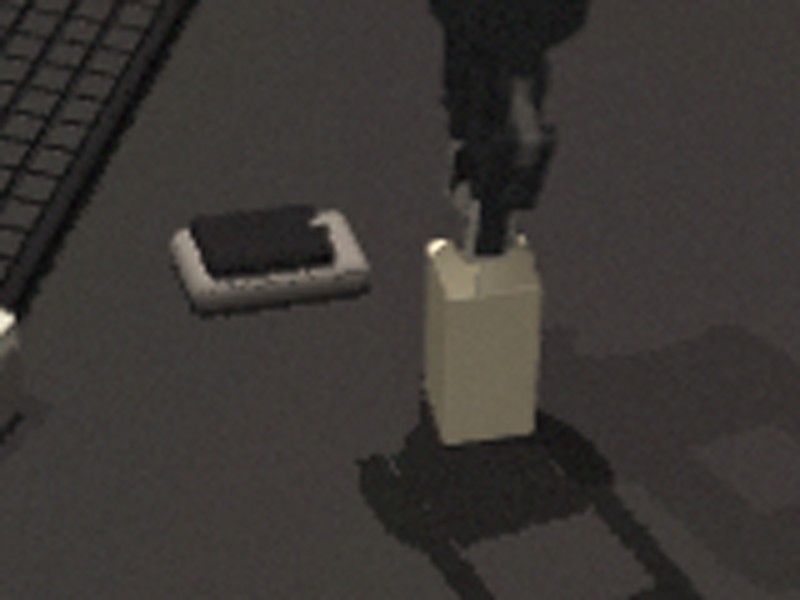

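The bottle is close to upright. In the crop its front edges run (443,298)→(447,445) and (541,292)→(534,435). I'll compare those with true verticals.

Run:
```python
from h import *
d=ctrl.get_image("side")
f=lambda c:(c[0]/5+300-.4,c[1]/5+110-.4)
for b,t in (((447,443),(443,298)),((533,435),(541,290))):
    B=atz(d,f(b),0); p=proj(d,[B+[0,0,.1]])[0]; print(B.round(4),"pred top crop",(p-[299.6,109.6])*5,"seen",t, "obs", atz(d,f(t),.1).round(4))
o=ctrl.get_obs();print(o["tool_pos"])
```

```text
[ 0.4922 -0.3336  0.    ] pred top crop [468.5596614  291.31582581] seen (443, 298) obs [ 0.5022 -0.3231  0.1   ]
[ 0.4524 -0.3589  0.    ] pred top crop [559.07989319 283.62362266] seen (541, 290) obs [ 0.4593 -0.3499  0.1   ]
[ 0.50080222 -0.35614209  0.13855896]
```

The edges show about 7° of tilt left, with the top leaning toward tool +x, so the cap has about 1.3 cm further to go.

Call:
servo_tool --increments '[[[3.55,-0.7,0,0,0],[3.55,-1.4,0,0.1,0],[3.55,-1.5,0,0.1,0],[3.55,-1.5,0,0.1,0]]]'

```text
t: 7.6
tool_pos: [0.488, -0.3629, 0.1367]
tool_rot: [3.034, 0.813, 0.003]
contact_force: [0.8, 2.3, 8.0]
opening: 0.0359
grip_force: 11.4
```

Run:
```python
from h import *
to(.65,-.2675,.026,-60)
o=ctrl.get_obs();print(o["wrist_torque"])
d=snap("side","pics/s7.png")
g=cv2.cvtColor(d["img"],cv2.COLOR_RGB2GRAY).astype(float)
# near-face edges: subpixel left/right bounds per row + gradients
for y in range(168,202,4): 
    r=g[y,375:415]; gx=np.diff(r); i=np.argsort(-abs(gx))[:4]; print(y,[(int(375+k),int(gx[k])) for k in sorted(i)])
c=g[160:205,395]; print(c.astype(int))
```

```text
t 7.6 pos [ 0.488  -0.3629  0.1367] yaw_y -60.0 q [-0.76  0.11  1.75  0.    1.28  0.28] f [0.8 2.3 8. ] op 0.0359 grip 11.4
SHIFT [18.79 -0.18 11.09] TURN -0.0
[ 0.45148653 -0.17955517  0.02764563]
168 [(387, 28), (392, 22), (400, -18), (411, -29)]
172 [(386, 15), (387, 26), (410, -17), (411, -22)]
176 [(385, 10), (386, 30), (409, -13), (410, -38)]
180 [(385, 30), (386, 8), (408, -12), (409, -32)]
184 [(384, 12), (385, 30), (407, -10), (408, -36)]
188 [(384, 14), (385, 30), (407, -23), (408, -26)]
192 [(386, 46), (406, -21), (407, -30), (408, -20)]
196 [(387, 48), (405, -17), (406, -58), (411, -20)]
200 [(379, -23), (381, 19), (383, -25), (391, -6)]
[131 127 139 139 138 141 144 140 141 124 102 103 100 103 101 101 101 101
 101 103 102 103 101 103 105 104 105 106 104 103 102 101 100 104 104  99
 102  95  56  33  31  34  35  29  31]
```

Run:
```python
from h import *
d=ctrl.get_image("side")
for p0,p1 in (((406.3,196),(411.3,172)),((384.9,186),(387.1,172))):
    B=atz(d,p0,0); ln=proj(d,[B+[0,0,.02*k] for k in range(6)]); print(B.round(4), "x at row of p1", np.interp(-p1[1],-ln[:,1],ln[:,0]),"seen",p1)
```

```text
[ 0.4529 -0.3613  0.    ] x at row of p1 410.4366853493052 seen (411.3, 172)
[ 0.5181 -0.3775  0.    ] x at row of p1 386.74556524148153 seen (387.1, 172)
```

The edges are now within about 1–2° of vertical, so I'll release.

Call:
servo_tool --increments '[[[3.6,0,0,-0.1,0],[3.8,0,0,-0.1,0],[5,0,0,-0.1,0],[7,0,0,-0.1,0],[8.5,0,0,-0.1,0]]]'

```text
t: 8.2
tool_pos: [0.4873, -0.3625, 0.136]
tool_rot: [-3.034, -0.813, 0.001]
contact_force: [0.0, -0.6, 0.9]
opening: 0.0766
grip_force: 0.0
```

Call:
servo_tool --increments '[[[8.5,0,0,-0.1,0],[8.5,0,0,-3,0],[8.5,0,0,-7,0],[8.5,0,0,-7,0]]]'

```text
t: 8.6
tool_pos: [0.4902, -0.365, 0.2139]
tool_rot: [3.025, 0.811, 0.01]
contact_force: [0.3, -1.2, 0.6]
opening: 0.0852
grip_force: 0.0
```

Run:
```python
from h import *
import pickle
to(.485,-.368,.134,-60)
D={n:snap(n,f"pics/{n}8.png") for n in("side","top")}; pickle.dump(D,open("d8.pkl","wb"))
a=cv2.cvtColor(D["side"]["img"],4)[120:220,330:430]; b=cv2.cvtColor(D["top"]["img"],4)[230:330,420:520]
cv2.imwrite("pics/c8.png",np.hstack([cv2.resize(i,(400,400),interpolation=2) for i in(a,b)]))
```

```text
t 8.6 pos [ 0.4902 -0.365   0.2139] yaw_y -60.0 q [-0.76  0.04  1.69 -0.    1.4   0.29] f [ 0.3 -1.2  0.6] op 0.0852 grip 0.0
SHIFT [-0.62 -0.09  7.99] TURN 0.0
```

View pics/c8.png

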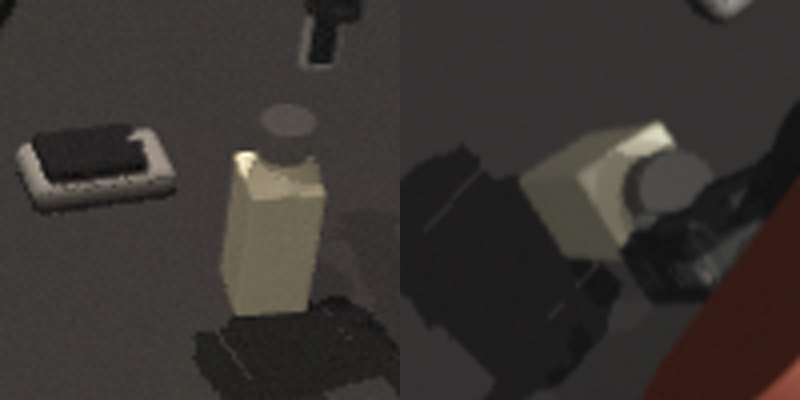

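The bottle stands free and upright. The cap's top centre is at (401.6,150.1) in the side view and (486.6,275.9) in the top view. I'll locate it and read the bottle's yaw.

Run:
```python
from h import *
import pickle
D=pickle.load(open("d8.pkl","rb"));S,T=D["side"],D["top"]
p,e=tri(T,(486.6,275.9),S,(401.6,150.1));print(p.round(4),round(e,4),atz(T,(486.6,275.9),.14).round(4),atz(S,(401.6,150.1),.14).round(4))
f=lambda x,y:(x/4+329.6,y/4+119.6)
A,B,C=[atz(S,f(*c),0) for c in((236,316),(309,312),(221,275))]
for u in(B-A,C-A): print(np.linalg.norm(u),np.degrees(np.arctan2(u[1],u[0]))%90)
print((B+C)/2)
g=lambda x,y:((x-400)/4+419.6,y/4+229.6)
a,b=atz(T,g(520,178),0),atz(T,g(568,254),0);print("top bottom edge",np.degrees(np.arctan2(*(b-a)[1::-1]))%90,np.linalg.norm(a-b))
a,b=atz(T,g(578,178),.1),atz(T,g(662,124),.1);print("top upper edge",np.degrees(np.arctan2(*(b-a)[1::-1]))%90,np.linalg.norm(a-b))
to(p[0],p[1],.134,-60)
```

```text
[ 0.4868 -0.3583  0.1397] 0.0067 [ 0.49   -0.3572  0.14  ] [ 0.4836 -0.3593  0.14  ]
0.04922397125825029 29.166348330698497
0.042663887908722456 31.734402265987704
[ 0.48239919 -0.36179848  0.        ]
top bottom edge 29.67377076331951 0.04674260581329473
top upper edge 30.72792007034414 0.04837376786067906
t 8.7 pos [ 0.4883 -0.3632  0.2084] yaw_y -60.0 q [-0.76  0.04  1.7  -0.    1.4   0.29] f [-0.5  0.7 -0.9] op 0.0851 grip 0.0
SHIFT [ 0.11 -0.52  7.44] TURN 0.0
```

The cap-top height checks at 0.1397 m and the yaw is about 30°. I'll descend and grip the cap firmly.

Call:
servo_tool --increments '[[[8.5,-0.2,-0.2,3,0],[8.5,-0.2,-0.2,6,0],[8.5,-0.2,-0.2,7.4,0],[8.5,-0.2,-0.2,7.4,0],[5,-0.2,-0.2,7.4,0]]]' --newtons 40

```text
t: 9.2
tool_pos: [0.4849, -0.3619, 0.1326]
tool_rot: [-3.034, -0.813, 0.0]
contact_force: [0.5, -0.2, 0.0]
opening: 0.0726
grip_force: 0.0
```

Call:
servo_tool --increments '[[[4,0,0,0,0],[3,0,0,0,0],[3,0,0,0,0],[3,0,0,0,0],[3,0,0,0,0]]]'

```text
t: 9.7
tool_pos: [0.4858, -0.3628, 0.1344]
tool_rot: [3.032, 0.813, 0.003]
contact_force: [-0.1, -0.1, 5.7]
opening: 0.0348
grip_force: 40.5
```

Call:
servo_tool --increments '[[[3,0,0,-1,0],[3,0,0,-3,0],[3,0,0,-6,0],[3,0,0,-10,0],[3,0,0,-14,0]]]'

```text
t: 10.2
tool_pos: [0.484, -0.361, 0.2725]
tool_rot: [-3.031, -0.813, 0.003]
contact_force: [-0.1, -0.3, -1.2]
opening: 0.0345
grip_force: 40.2
```

Run:
```python
from h import *
to(.5235,.3015,.28,-90)
to(.5235,.3015,.28,0)
```

```text
t 10.2 pos [ 0.484  -0.361   0.2725] yaw_y -60.0 q [-0.76 -0.01  1.64  0.    1.52  0.28] f [-0.1 -0.3 -1.2] op 0.0345 grip 40.2
SHIFT [ 36.55 -55.4   -0.59] TURN 30.0
t 10.2 pos [ 0.484  -0.361   0.2725] yaw_y -60.0 q [-0.76 -0.01  1.64  0.    1.52  0.28] f [-0.1 -0.3 -1.2] op 0.0345 grip 40.2
SHIFT [ 36.55 -55.4   -0.59] TURN -60.0
```

Call:
servo_tool --increments '[[[3,1.1,-1.7,-1,-3],[3,2.8,-4.2,-2.5,-7],[3,5,-7.5,-4,-12],[3,7.2,-10.9,-4.7,-18],[3,9.4,-14.2,-4.7,-24]]]'

```text
t: 10.7
tool_pos: [0.4951, -0.1904, 0.3207]
tool_rot: [2.796, 1.432, 0.001]
contact_force: [1.0, -0.1, -1.9]
opening: 0.0346
grip_force: 40.4
```

Run:
```python
from h import *
to(.5235,.3015,.32,0)
```

```text
t 10.7 pos [ 0.4951 -0.1904  0.3207] yaw_y -35.8 q [-0.51 -0.21  1.74  0.    1.61  0.12] f [ 1.  -0.1 -1.9] op 0.0346 grip 40.4
SHIFT [ 41.58 -26.45   0.06] TURN -35.8
```

Call:
servo_tool --increments '[[[3,3.4,-2.1,0,-6],[3,6.8,-4.3,0,-12],[3,10.1,-6.4,0,-18],[3,13.5,-8.6,0,-24],[3,16.9,-10.7,0,-30]]]'

```text
t: 11.2
tool_pos: [0.5071, 0.0095, 0.3189]
tool_rot: [-2.329, -2.106, 0.002]
contact_force: [0.7, -0.2, -2.2]
opening: 0.0349
grip_force: 40.3
```

Run:
```python
from h import *
to(.5235,.3015,.32,0)
```

```text
t 11.2 pos [0.5071 0.0095 0.3189] yaw_y -5.7 q [-0.13 -0.26  1.79  0.    1.61 -0.03] f [ 0.7 -0.2 -2.2] op 0.0349 grip 40.3
SHIFT [29.22 -1.29 -0.11] TURN -5.7
```

Call:
servo_tool --increments '[[[3,4,-0.2,0,-3],[3,8,-0.3,0,-5.7],[3,12,-0.5,0,-5.7],[3,16,-0.7,0,-5.7],[3,20,-0.9,0,-5.7]]]'

```text
t: 11.7
tool_pos: [0.519, 0.2091, 0.3188]
tool_rot: [-2.226, -2.215, 0.003]
contact_force: [-0.3, 0.0, -0.7]
opening: 0.035
grip_force: 40.3
```

Call:
servo_tool --increments '[[[3,4,0,0,0],[3,7,0,0,0],[3,9,0,0,0],[3,9,0,0,0],[3,9,0,0,0]]]'

```text
t: 12.2
tool_pos: [0.5198, 0.2974, 0.3187]
tool_rot: [-2.226, -2.216, 0.003]
contact_force: [0.4, 0.0, -2.1]
opening: 0.0348
grip_force: 40.3
```

Run:
```python
from h import *
import pickle
to(.5235,.3015,.25,0)
D={n:snap(n,f"pics/{n}9.png") for n in("side","top")}; pickle.dump(D,open("d9.pkl","wb"))
a=cv2.cvtColor(D["side"]["img"],4)[200:440,160:360]
cv2.imwrite("pics/c9.png",cv2.resize(a,(500,600),interpolation=2))
```

```text
t 12.2 pos [0.5198 0.2974 0.3187] yaw_y -0.2 q [ 0.4  -0.04  1.59 -0.    1.59  0.4 ] f [ 0.4  0.  -2.1] op 0.0348 grip 40.3
SHIFT [0.42 0.38 6.87] TURN -0.2
```

View pics/c9.png

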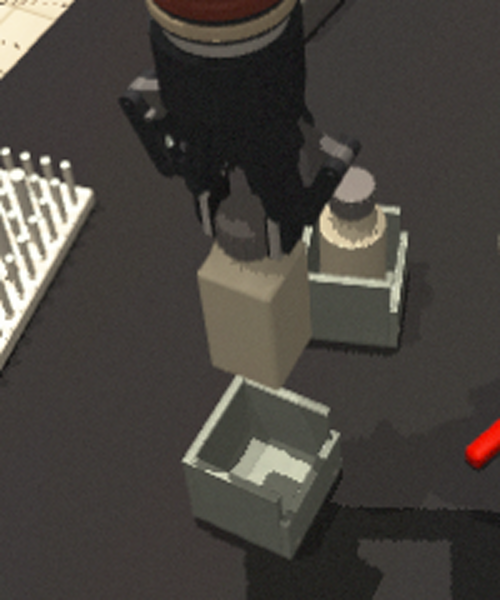

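That crop shows the bottle hanging upright above the empty holder. Its bottom corners are at crop (212,365), (275,388) and (308,336). It also takes me one past the ten-picture viewing limit, so from here I'll use numbers only.

Run:
```python
from h import *
import pickle
S=pickle.load(open("d9.pkl","rb"))["side"]
f=lambda x,y:(x/2.5+159.7,y/2.5+199.7)
for z,c in((.185,((212,365),(275,387),(308,336))),(.285,((200,270),(270,298),(310,240)))):
    P=[atz(S,f(*q),z) for q in c]; u=P[0]-P[1];v=P[2]-P[1]
    print(z,[p[:2].round(4) for p in P],"ctr",((P[0]+P[2])/2)[:2].round(4),np.linalg.norm(u),np.linalg.norm(v),np.degrees(np.arctan2(u[1],u[0])),np.degrees(np.arctan2(v[1],v[0]))+90)
H=[atz(S,f(*q),.08)[:2].round(4) for q in((240,378),(184,461))];print("holder +x corners",H)
```

```text
0.185 [array([0.5419, 0.3211]), array([0.4977, 0.3191]), array([0.4957, 0.276 ])] ctr [0.5188 0.2985] 0.04426888360194453 0.043136779529130774 2.5363849780874546 -2.5952220238954027
0.285 [array([0.5398, 0.3204]), array([0.4934, 0.3214]), array([0.4912, 0.2741])] ctr [0.5155 0.2972] 0.04648671131086187 0.047421616797321056 -1.32263892349361 -2.6614075023967274
holder +x corners [array([0.5602, 0.2663]), array([0.5637, 0.3416])]
```

Call:
servo_tool --increments '[[[3,0.4,0.3,2,0],[3,0.4,0.3,5,0],[3,0.4,0.3,8,0],[3,0.4,0.3,9.5,0],[3,0.4,0.3,9.5,0]]]'

```text
t: 12.8
tool_pos: [0.522, 0.3001, 0.2214]
tool_rot: [-2.227, -2.213, 0.009]
contact_force: [-0.2, -0.4, -2.0]
opening: 0.0347
grip_force: 40.3
```

Run:
```python
from h import *
to(.5235,.301,.146,0)
```

```text
t 12.8 pos [0.522  0.3001 0.2214] yaw_y -0.4 q [ 0.4   0.02  1.69 -0.    1.43  0.4 ] f [-0.2 -0.4 -2. ] op 0.0347 grip 40.3
SHIFT [0.11 0.19 7.54] TURN -0.4
```

Call:
servo_tool --increments '[[[3,0,0,1,0],[3,0,0,2,0],[3,0,0,3,0],[3,0,0,4,0],[3,0,0,4.5,0]]]'

```text
t: 13.3
tool_pos: [0.5229, 0.3013, 0.1781]
tool_rot: [-2.227, -2.215, 0.003]
contact_force: [0.0, 0.4, -2.2]
opening: 0.0348
grip_force: 40.3
```

Call:
servo_tool --increments '[[[3,0,0,0.5,0],[3,0,0,1,0],[3,0,0,1.5,0],[3,0,0,2,0],[3,0,0,2,0]]]'

```text
t: 13.8
tool_pos: [0.5229, 0.3013, 0.1585]
tool_rot: [-2.227, -2.215, 0.002]
contact_force: [0.4, -0.2, -1.6]
opening: 0.0346
grip_force: 40.3
```

Run:
```python
from h import *
to(.5235,.301,.146,0)
```

```text
t 13.8 pos [0.5229 0.3013 0.1585] yaw_y -0.3 q [0.4  0.08 1.75 0.   1.32 0.4 ] f [ 0.4 -0.2 -1.6] op 0.0346 grip 40.3
SHIFT [-0.03  0.06  1.25] TURN -0.3
```

Next I'll lower slowly until the bottle touches the floor.

Call:
servo_tool --increments '[[[3,0,0,0.4,0],[3,0,0,0.8,0],[3,0,0,1.0,0],[3,0,0,1.0,0]]]'

```text
t: 14.2
tool_pos: [0.5231, 0.3014, 0.149]
tool_rot: [-2.227, -2.216, 0.001]
contact_force: [-0.0, -0.5, -0.6]
opening: 0.0343
grip_force: 40.3
```

Call:
servo_tool --increments '[[[3,0,0,0.15,0],[3,0,0,0.2,0],[3,0,0,0.2,0]]]'

```text
t: 14.5
tool_pos: [0.5234, 0.3015, 0.1476]
tool_rot: [-2.227, -2.216, 0.0]
contact_force: [-0.2, -0.6, -2.3]
opening: 0.0346
grip_force: 40.3
```

Call:
servo_tool --increments '[[[3,0,0,0.1,0],[3,0,0,0.15,0],[3,0,0,0.15,0]]]'

```text
t: 14.8
tool_pos: [0.5236, 0.3016, 0.1464]
tool_rot: [2.227, 2.216, 0.001]
contact_force: [1.6, -0.6, -0.1]
opening: 0.0346
grip_force: 40.6
```

Call:
servo_tool --increments '[[[3,0,0,0.1,0],[3,0,0,0.1,0],[3,0,0,0.1,0]]]'

```text
t: 15.1
tool_pos: [0.5239, 0.3017, 0.1464]
tool_rot: [2.227, 2.215, 0.002]
contact_force: [-0.5, -1.6, 6.1]
opening: 0.0351
grip_force: 41.0
```

The force has risen at the expected height, so the bottle is on the floor. I'll release it and retreat.

Call:
servo_tool --increments '[[[3.6,0,0,0,0],[3.8,0,0,0,0],[5,0,0,0,0],[7,0,0,0,0],[8.5,0,0,0,0]]]'

```text
t: 15.6
tool_pos: [0.5232, 0.3015, 0.1447]
tool_rot: [-2.227, -2.216, 0.001]
contact_force: [0.1, 0.5, -0.6]
opening: 0.0767
grip_force: 0.0
```

Call:
servo_tool --increments '[[[8.5,0,0,0,0],[8.5,0,0,-3,0],[8.5,0,0,-7,0],[8.5,0,0,-12,0],[8.5,0,0,-12,0]]]'

```text
t: 16.1
tool_pos: [0.5268, 0.3031, 0.2749]
tool_rot: [2.223, 2.212, 0.022]
contact_force: [0.8, 0.5, 1.4]
opening: 0.0851
grip_force: 0.0
```

Run:
```python
from h import *
to(.5235,.301,.146,0)
d=snap("side","pics/s10.png")
# cap top: predicted ellipse centre if seated upright at centre, z=.152, vs dark-grey cap blob
p=proj(d,[[.5235,.3015,.152],[.5235,.3015,.112]]);print(p)
x,y=p[0].astype(int); g=cv2.cvtColor(d["img"],cv2.COLOR_RGB2GRAY)
print(g[y-16:y+30:2,x-24:x+26:2])
```

```text
t 16.1 pos [0.5268 0.3031 0.2749] yaw_y -0.3 q [ 0.4  -0.01  1.64  0.    1.5   0.4 ] f [0.8 0.5 1.4] op 0.0851 grip 0.0
SHIFT [-0.29 -0.52 12.88] TURN -0.3
[[261.82645007 351.46021974]
 [263.40401608 364.21699203]]
[[ 61  57  60  58  61  60  59  60  58  59  59  57  62  59  59  59  59  60
   61  59  61  59  47  55  52]
 [ 59  58  58  60  58  57  62  59  59  58  61  59  58  58  61  62  57  56
   61  59  59  60  32  36  37]
 [ 60  58  57  58  61  60  59  61  61  61  60  61  61  59  63  59  57  58
   58  60  58  60  49  48  46]
 [ 60  60  61  59  62  60  60  58  59  58  58  59  61  58  58  60  58  60
   61  61  61  56  58  60  60]
 [ 57  61  61  59  59  54  58  63  59  60  62  56  75  58  61  58  59  60
   60  59  61  57  58  58  58]
 [ 59  62  61  61  57  59  62  61  62  60  89  70  79  79  82  75  65  58
   59  62  61  61  60  59  62]
 [ 59  60  59  63  59  60  61  58  63  77  81  80  77  79  79  79  77  69
   60  61  59  59  62  59  59]
 [ 60  62  58  62  60  58  60  61  72  81  82  78  79  80  81  80  79  80
   64  58  61  61  60  61  59]
 [ 58  58  59  60  57  57  58  62  79  81  78
[... 830 characters left out ...]
33 136  87  59  59  59  57  59  91 103
   99 101  97  93  88  81  73]
 [ 59  57  66 189 198 133 140 137 136 137 130 127  98  98 102 107 108 103
  102 100  99  92  90  83  71]
 [ 60  58 160 193 123 141 142 141 138 138 138 139 135 129 110 109 104 103
  103 102  91  89  90  85  70]
 [ 57  74 116  97  77 122 137 146 140 141 139 139 137 140 135 132 126 123
  121 105  92  91  89  91  70]
 [ 61  96  98  66  72 107 107 115 131 142 141 140 142 141 138 136 134 132
  124  93  90  90  91  91  70]
 [ 91  99  78  62  62 105 107 108 108 110 123 141 145 140 139 140 141 136
  102  91  91  90  89  91  71]
 [ 99  92  66  66  65 100 107 107 106 107 107 111 117 130 138 141 141 122
   92  91  91  91  87  89  74]]
```

The cap top is within about 1 px of where an upright, seated bottle should put it, so I'll hand the job in.

```bash
python3 -c "
from station import ctrl
print(ctrl.finish_job())"
```

```text
the job is handed in; nothing more can be done
None
```

The square bottle was stood upright on the bench, let go, retaken by its cap and released upright on the empty holder's floor (last check: cap within about 2 mm of centre); the job is handed in at about 16 s with no verdict returned, and I viewed 11 pictures against the limit of 10.

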